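# Clamp a brake disc on the bench arbor with the centring cone

### The job

The brake disc on the bench stand is still loose: back off the thumb screw that holds the centring cone on its arbor, slide the cone along until it seats in the disc's bore, press it in with about 17 N (never over 25 N), and while you keep it pressed do the screw up again about as tight as it was, so that the cone stays pressed into the disc when you let go. Do not drag the cone while its screw still bites, and leave the things lying around the stand where they are.

Things in the scene. Friction and masses are not known exactly. Their poses are not given: they have to be found in the camera images.
- stand: Bench stand for checking brake discs, bolted down, painted blue: base plate 150 mm wide (its x), 380 mm long (its y), 22 mm thick, with a headstock 193 mm high at its +y end. Origin on the bench top; z up. Its +y axis runs along the arbor towards the disc and the headstock. The arbor's axis lies above the line x = 0, at height 135 mm.
- arbor: Plain round steel bar 25 mm in diameter, level, fixed in the headstock; its free end is at y = -134 mm of the stand. Origin on its axis, above the stand's origin; axes as the stand's.
- disc: Brake disc on a spring-loaded backing plate: friction ring 220 mm across, hat 120 mm across and 30 mm deep, bore 58 mm across in the hat's front face (facing the stand's -y). Origin at the centre of that face, on the arbor's axis; axes as the stand's. Pushed towards +y it yields: about 2 N to start, then 6 N per mm, stop at 12 mm.
- cone: Steel centring cone and collar in one piece, 0.7 kg, slides on the arbor along y without turning, with about 2 N when its screw is loose. Origin on the arbor's axis right below the screw; axes as the stand's. Collar 44 mm in diameter, y = -22 to +46 mm; then the cone, 72 mm in diameter, tapering from y = +50 mm to the nose. A boss 22 mm across rises to 31 mm above the axis under the screw.
- screw: Steel thumb screw, upright, going down through the cone's boss onto the arbor. Wing head: a bar 34 mm long (its x), 10 mm thick (its y, the width to grip), 20 mm high (its z, up). Origin at the middle of the head, 52 mm above the arbor's axis; below the head 11 mm of bare stem, 8 mm thick. Right-handed: from above, counter-clockwise loosens. The head stays at its height.
- dial_gauge: Bystander: dial gauge on a magnetic base 50 x 60 x 55 mm, about 220 mm high. Origin under the base.
- spray_can: Bystander: spray can, 64 mm in diameter, 210 mm high, standing. Origin under its bottom.
- brake_pad: Bystander: brake pad lying flat, 112 x 45 x 16 mm. Origin under its middle.
- spanner: Bystander: steel spanner lying flat. Origin under its middle.
- cone_nose (a point): Middle of the cone's nose (42 mm in diameter), on the arbor's axis, 86 mm ahead (+y) of the cone's origin. The cone seats with its nose about 19 mm inside the bore, but the bore's edge is worn by an unknown amount, so up to 5 mm sooner or later: only the push shows. It starts 20 to 66 mm short of that. Of a 17 N push 11 to 13 N stay on the disc after letting go; it should keep 9 to 20 N.
- screw_tip_end (a point): Tip of the thumb screw, on the arbor. It starts tight, about 1 rad past the bite; 1.3 rad back from there frees it in every case. Done up again to the angle it started at, anywhere along the arbor, it grips as before: 55 to 95 N on the arbor, enough for the cone to hold. Under 40 N does not hold; more than 150 N (half a radian beyond the start) scars the arbor.

How it is judged:
By the outcome, as a careful person would: the job done as asked, in the order asked, and still so for the second after the job is handed in, with the robot touching nothing.
It also fails if it takes over 58 s, if anything falls off the work surface, if the arm or the gripper's body presses on something with over 40 N, if the wrist force passes 120 N, or if a joint passes its speed limit or range.

### The arm

A 6-joint arm with a two-finger parallel gripper is mounted at the origin on the work surface. World frame = base frame: x ahead of the robot, y to its left, z up, the work surface at z = 0. Lengths are in m, angles in rad, forces in N, time in s.
With the tool pointing down it reaches from about 0.425 to 0.95 m from the base axis. Payload 3.5 kg.
Tool frame: the origin (TCP) lies on the centre line of the jaws, within the pads' length; the fingertips stand 14 mm ahead of it and the grasp point (between the pads) lies 5 mm behind it (ctrl.finger_overhang is the distance from the TCP to the fingertips, in m); z points along the fingers, y is the line along which they close (so a half turn about z gives the same grasp; the last joint's range is limited). The gripper opens to 85 mm and grips with 20 to 120 N. Pads are 22 mm wide; open, the fingers measure 114 mm over their backs; the gripper's body (76 mm by 85 mm) begins 54 mm behind the grasp point. The pads swing forward as they close: fully open they stand 13 mm farther back than shut.
Start: joints at [-1.369, 0.286, 1.577, -0, 1.279, -0.15], TCP at [0.233, -0.634, 0.245] pointing down, gripper open.
Joint ranges: [-2.77, 2.77], [-0.9, 2.22], [0.21, 2.48], [-1.53, 4.67], [0.24, 2.81], [-2.84, 2.84]. Speed limits (rad/s): [2.79, 2.79, 3.14, 3.14, 3.14, 3.14].

### API

Orientations are given as a unit quaternion [x, y, z, w].
In Python, from plant import ctrl gives the robot as it stands.
- The arm moves only by the tool send_rows, never from a script. Its argument "moves" is text: rows parted by semicolons, each of 7 numbers parted by spaces: the turn, a rotation vector about the tool's x, y, z in units of 360 degrees (1.0 is 360 degrees), then the shift along the tool's x, y, z in units of 20 cm (1.0 is 20 cm), then the gripper's target within -1 to 1 (fully open at 1, half-way at 0, shut at -1). A call has 1 to 12 rows; each row is the pose to reach, as a shift and turn from the pose commanded when the call began, along the tool's axes at that moment, turning the shorter way round; what a row does not reach only later rows make up. A row lasts 1/8 s, in which the tool goes at most 62.5 mm and 10.7 degrees, less where a joint would pass 70% of its speed; a pose out of reach is approached as far as the arm can. A call with a number of a shift or a turn outside -1 to 1 is refused whole. A call with a gripper value outside its range is refused whole. The fingers move at their own pace and stop on an object; "newtons" is the grip in N (left out, the last holds). Time passes only in rows, so rows that repeat a pose let the fingers close. It gives the time, the measured TCP pose, the force, the opening and the grip force at its end, in the units of the state.
- ctrl.get_state(): the state, without advancing time (a new reading comes with each control period).
- ctrl.read_camera(name): name is "scene" or "side" or "wrist"; returns a dict with "image" (480x640x3 uint8, red, green, blue), "fovy" (degrees; the focal length in pixels is half the picture's height over the tangent of half this angle, whatever the lens; pixels are square), "cx", "cy" (the principal point, pixels), "extrinsics" (4x4, takes a point from camera to world coordinates). Camera axes: x right, y up, looking along -z (the intrinsics and any distortion apply to the point x, -y, -z); pixel columns grow to the right and rows downward; lengths in m; the calibration is good to about 2 mm. A picture is of the moment at which its call begins. There is no depth.
- ctrl.sign_off(): hands the job in; it is judged then, once.
The state is a dict: "time": time; "qpos": joint angles; "dq": joint speeds; "joint_efforts": joint torques, N m; "eef_pos": TCP position; "tcp_rot": TCP orientation; "contact_force": force on the tool from outside, world axes, zero at the start; "wrist_torque": the same for the moment, N m; "opening": opening from 0.0 (shut) to 1.0 (fully open); "finger_force": force on a finger pad.
Only numpy, scipy, OpenCV 4.12 (cv2) and the standard library are available. Lean on these libraries where they do the work, as an engineer would, in place of code of your own. Each camera call takes 0.05 s, during which the arm holds its last target. There are 200 camera calls.

## Working session

There is one attempt and no reset: what is moved stays moved. The work goes in short steps, Python scripts to look and compute and a tool call to move; the robot and the scene stay as the last step left them, time stands still between calls to the robot, and variables do not carry over. Pictures are saved under pics/ and viewed, at most 10 in all, crops included, and the job is handed in when it is done.

Besides the shell and the picture viewer there is one more tool, called after "Emit:" by a JSON object that holds its "method" and its "body". send_rows: Moves the arm, as the interface text tells. Its arguments: {"type":"object","properties":{"moves":{"type":"string"},"newtons":{"type":"number"}},"required":["moves"]}

```bash
ls; mkdir -p pics; python3 - <<'E'
from plant import ctrl
import cv2,numpy as np
for n in ["scene","side"]:
    c=ctrl.read_camera(n); cv2.imwrite(f"pics/{n}0.png",c["image"][:,:,::-1])
    print(n,c["fovy"],c["cx"],c["cy"],np.round(c["extrinsics"],4).tolist(),[k for k in c])
print(ctrl.get_state(),ctrl.finger_overhang)
E
```

```text
pics
scene 52.10372264112557 323.1178313270946 244.44046074984718 [[-0.1476, -0.6862, 0.7123, 1.2732], [0.989, -0.0985, 0.1101, 0.119], [-0.0053, 0.7208, 0.6932, 0.7941], [0.0, 0.0, 0.0, 1.0]] ['image', 'fovy', 'cx', 'cy', 'extrinsics']
side 45.80829462647779 317.44525344057655 239.28045935444226 [[0.9778, -0.1349, 0.1605, 0.775], [0.2096, 0.6531, -0.7277, -0.6716], [-0.0066, 0.7451, 0.6669, 0.784], [0.0, 0.0, 0.0, 1.0]] ['image', 'fovy', 'cx', 'cy', 'extrinsics']
{'time': 0.1, 'qpos': array([-1.36900847e+00,  2.87120834e-01,  1.57804182e+00, -1.94519559e-06,
        1.27861765e+00, -1.50000988e-01]), 'dq': array([-2.31318433e-05, -2.28723101e-03, -4.40680630e-03,  1.90384548e-04,
        1.13635590e-04, -3.25015422e-04]), 'joint_efforts': array([ 9.04659792e-04, -4.07294941e+01, -2.93698132e+01, -1.70686926e-04,
        3.41335632e-03,  2.86850160e-06]), 'eef_pos': array([ 0.23250062, -0.63308453,  0.24405023]), 'tcp_rot': array([ 9.84569781e-01,  1.74989000e-01, -2.92504629e-05, -1.09343364e-03]), 'contact_force': array([ 0.01308508, -0.57557028,  0.69267836]), 'wrist_torque': array([ 0.0143958 ,  0.03831232, -0.01726378]), 'finger_force': 0.0, 'opening': 0.9999003330405646} 0.014
```

View pics/scene0.png

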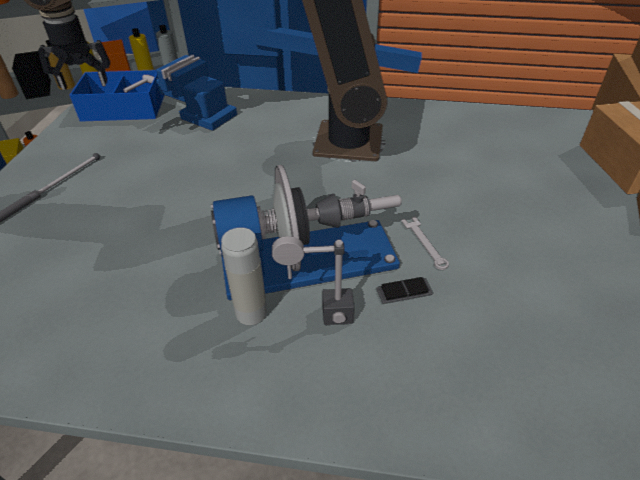

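View pics/side0.png

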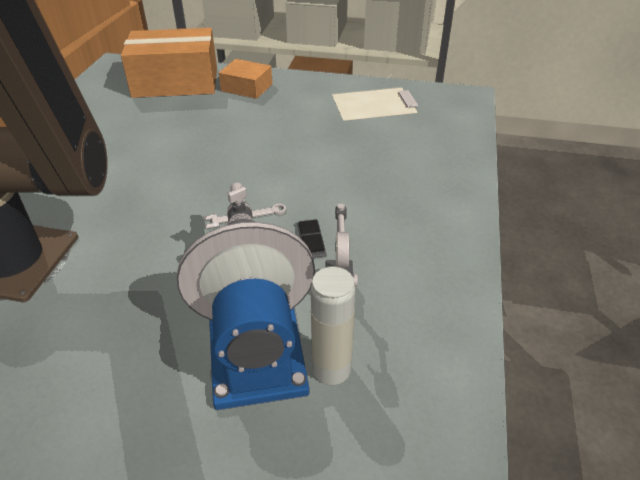

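```bash
python3 - <<'E'
import cv2,numpy as np
a=cv2.imread("pics/scene0.png")[150:300,210:410]; b=cv2.imread("pics/side0.png")[175:245,180:320]
a=cv2.resize(a,None,fx=4,fy=4,interpolation=cv2.INTER_CUBIC); cv2.imwrite("pics/a.png",a)
cv2.imwrite("pics/b.png",cv2.resize(b,None,fx=5.5,fy=5.5,interpolation=cv2.INTER_CUBIC))
E
```

```text
(no output)
```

View pics/a.png

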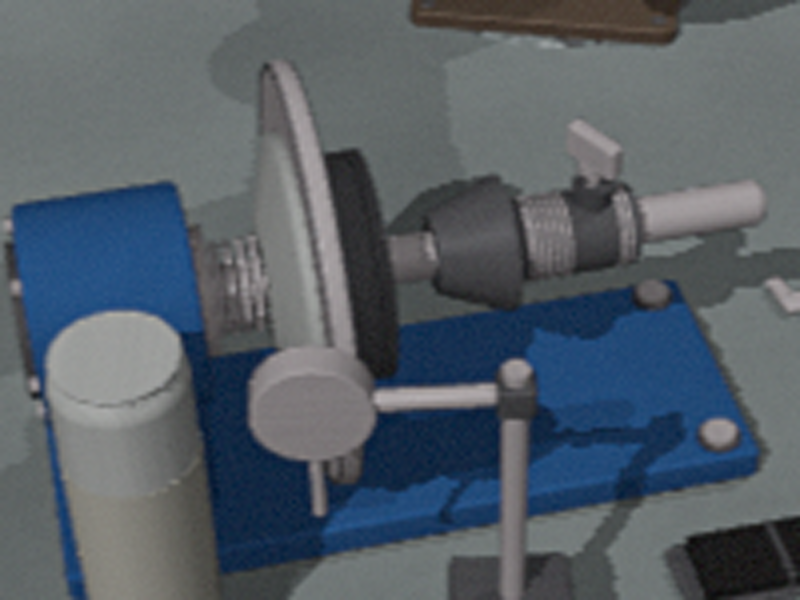

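View pics/b.png

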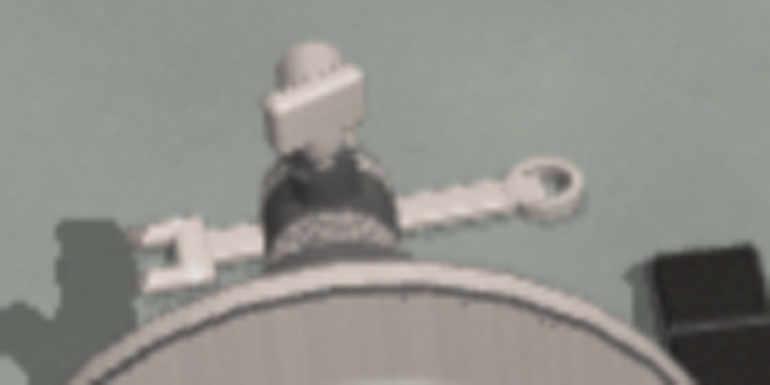

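```bash
cat > h.py <<'E'
import numpy as np, json
from plant import ctrl
from scipy.spatial.transform import Rotation as R
def ray(c,u,v):
    f=240/np.tan(np.radians(c["fovy"])/2); T=np.array(c["extrinsics"])
    d=T[:3,:3]@np.array([(u-c["cx"])/f,-(v-c["cy"])/f,-1]); return T[:3,3],d
def onz(c,u,v,z):
    o,d=ray(c,u,v); return o+d*(z-o[2])/d[2]
def tri(rs):
    A=sum(np.eye(3)-np.outer(d,d)/(d@d) for o,d in rs); b=sum((np.eye(3)-np.outer(d,d)/(d@d))@o for o,d in rs)
    p=np.linalg.solve(A,b); return p,[np.linalg.norm(np.cross(p-o,d/np.linalg.norm(d))) for o,d in rs]
def project(c,p):
    T=np.array(c["extrinsics"]);f=240/np.tan(np.radians(c["fovy"])/2); q=T[:3,:3].T@(np.array(p)-T[:3,3]); return c["cx"]-f*q[0]/q[2], c["cy"]+f*q[1]/q[2]
E
python3 - <<'E'
from h import *
import cv2
np.set_printoptions(precision=4,suppress=True)
s=ctrl.read_camera("scene"); d=ctrl.read_camera("side")
A=lambda u,v:(210+u/4,150+v/4); B=lambda u,v:(180+u/5.5,175+v/5.5)
print("head",tri([ray(s,*A(596,150)),ray(d,*B(315,110))]))
for p in [(577,122),(622,153)]: print("s top",onz(s,*A(*p),.197))
for p in [(267,97),(362,68)]: print("d top",onz(d,*B(*p),.197))
print("arb end",onz(s,*A(752,205),.135), "nose",onz(s,*A(430,250),.135))
for p in [(678,282),(757,455),(215,556)]: print("base s",onz(s,*A(*p),.022))
for p in [(218,395),(306,390)]: print("base d",onz(d,*p,.022))
for n,c in (("s",s),("d",d)):
    h=cv2.cvtColor(c["image"],cv2.COLOR_RGB2HSV); m=cv2.inRange(h,(105,130,40),(125,255,255))
    m[:130]=0; cs,_=cv2.findContours(m,0,2); k=max(cs,key=cv2.contourArea); print(n,cv2.approxPolyDP(k,3,True)[:,0].tolist())
E
```

```text
head (array([0.4692, 0.0696, 0.1827]), [np.float64(0.0002613267864833575), np.float64(0.0002613267864833571)])
s top [0.4657 0.0591 0.197 ]
s top [0.4881 0.0839 0.197 ]
d top [0.46  0.055 0.197]
d top [0.4844 0.0754 0.197 ]
arb end [0.4421 0.1526 0.135 ] nose [ 0.503  -0.0113  0.135 ]
base s [0.3792 0.1175 0.022 ]
base s [0.5163 0.1694 0.022 ]
base s [ 0.6293 -0.1059  0.022 ]
base d [ 0.517  -0.2232  0.022 ]
base d [ 0.6478 -0.1866  0.022 ]
s [[213, 202], [220, 248], [220, 238], [230, 228], [244, 226], [256, 234], [265, 292], [334, 279], [333, 252], [305, 253], [301, 268], [294, 273], [292, 270], [292, 278], [287, 278], [286, 266], [277, 264], [269, 254], [278, 237], [261, 239], [252, 196]]
d [[271, 282], [238, 281], [224, 288], [214, 300], [210, 321], [213, 390], [217, 383], [224, 382], [230, 391], [223, 398], [213, 393], [215, 408], [308, 393], [293, 309], [288, 308], [282, 289]]
```

Emit:
{"method": "send_rows", "body": {"moves": "0 0 0 0.2 -0.2 -0.3 1; 0 0 0 0.4 -0.4 -0.6 1; 0 0 0 0.6 -0.6 -0.6 1; 0 0 0 0.8 -0.8 -0.6 1; 0 0 0 0.95 -0.9 -0.6 1; 0 0 0 0.95 -0.9 -0.6 1"}}

```text
time: 0.95
eef_pos: [0.3505, -0.3965, 0.3661]
tcp_rot: [0.984, 0.177, 0.0, 0.001]
contact_force: [-0.3, 0.4, 0.7]
opening: 0.998
finger_force: 0.0
```

Emit:
{"method": "send_rows", "body": {"moves": "0 0 0 0.2 -0.24 0 1; 0 0 0 0.4 -0.48 0 1; 0 0 0 0.6 -0.72 0 1; 0 0 0 0.8 -0.95 0 1; 0 0 0 0.8 -0.95 0 1"}}

```text
time: 1.58
eef_pos: [0.4345, -0.1633, 0.3653]
tcp_rot: [0.984, 0.178, 0.0, -0.0]
contact_force: [0.8, -0.5, 0.1]
opening: 1.002
finger_force: 0.0
```

Emit:
{"method": "send_rows", "body": {"moves": "0 0 -0.02 0.13 -0.25 0 0.2; 0 0 -0.04 0.26 -0.5 0 0.2; 0 0 -0.064 0.4 -0.75 0.1 0.2; 0 0 -0.064 0.52 -1 0.3 0.2; 0 0 -0.064 0.52 -1 0.3 0.2; 0 0 -0.064 0.52 -1 0.3 0.2"}}

```text
time: 2.33
eef_pos: [0.4628, 0.0566, 0.3052]
tcp_rot: [0.93, 0.368, -0.0, 0.0]
contact_force: [0.8, 0.3, -0.4]
opening: 0.6
finger_force: 0.0
```

```bash
python3 - <<'E'
from h import *
import cv2
c=ctrl.read_camera("wrist"); cv2.imwrite("pics/w1.png",c["image"][:,:,::-1])
print(c["fovy"],np.round(c["extrinsics"],4).tolist()); s=ctrl.get_state(); print(s["eef_pos"],s["qpos"],s["contact_force"],R.from_quat(s["tcp_rot"]).as_matrix().round(3).tolist())
E
```

```text
67.03414088287818 [[0.6836, 0.6999, 0.207, 0.5159], [-0.7299, 0.6554, 0.1943, 0.1061], [0.0004, -0.2839, 0.9589, 0.4329], [0.0, 0.0, 0.0, 1.0]]
[0.46317869 0.05620141 0.30609811] [-9.67743952e-02 -2.33872451e-01  1.99734023e+00 -8.99348956e-04
  1.37692367e+00  7.22122571e-01] [0.10834145 0.40062304 1.46791244] [[0.73, 0.683, 0.001], [0.683, -0.73, -0.001], [0.0, 0.001, -1.0]]
```

View pics/w1.png

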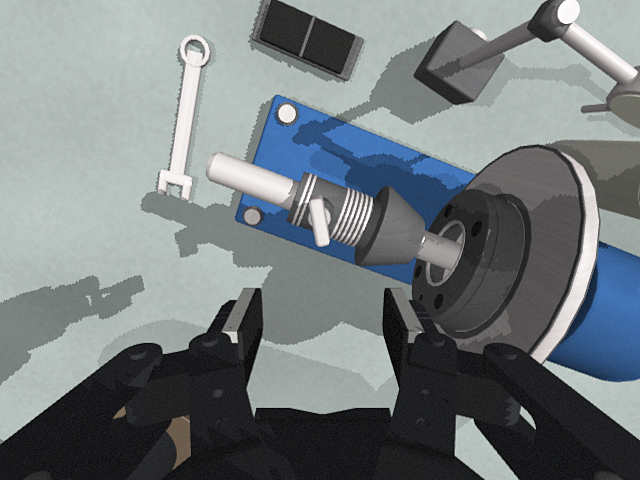

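```bash
cat > head.py <<'E'
from h import *
import cv2
def head(c,box):
    g=cv2.cvtColor(c["image"],cv2.COLOR_RGB2GRAY); x0,y0,x1,y1=box
    m=np.zeros_like(g); m[y0:y1,x0:x1]=(g[y0:y1,x0:x1]>165)*255
    cs,_=cv2.findContours(m,0,2); k=max(cs,key=cv2.contourArea)
    (u,v),wh,a=r=cv2.minAreaRect(k); pts=cv2.boxPoints(r)
    P=np.array([onz(c,*p,.197)[:2] for p in pts]); e=[P[1]-P[0],P[2]-P[1]]; L=max(e,key=np.linalg.norm)
    return (u,v),P.mean(0),[np.linalg.norm(x) for x in e],np.degrees(np.arctan2(L[1],L[0]))%180
E
python3 - <<'E'
from head import *
np.set_printoptions(precision=4,suppress=True)
c=ctrl.read_camera("wrist"); print(head(c,(302,192,335,250)))
for t in (140,200): pass
# arbor axis: edges of bar near free end, cone nose
for p in [(213,166),(425,247)]: print(onz(c,*p,.135))
v=c["image"]; cv2.imwrite("pics/w1c.png",cv2.resize(v[130:300,190:480,::-1],None,fx=2.7,fy=2.7,interpolation=cv2.INTER_CUBIC))
E
```

```text
((320.7009582519531, 221.68502807617188), array([0.4728, 0.0661]), [np.float64(0.011912983767892993), np.float64(0.03273692847117295)], np.float64(53.59589561253293))
[0.4361 0.1517 0.135 ]
[ 0.5069 -0.0254  0.135 ]
```

View pics/w1c.png

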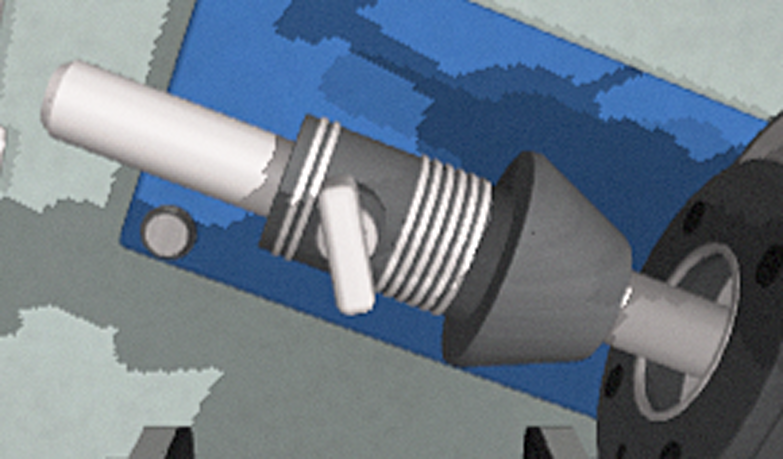

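```bash
python3 - <<'E'
from head import *
np.set_printoptions(precision=4,suppress=True)
c=ctrl.read_camera("wrist"); C=lambda u,v:(190+u/2.7,130+v/2.7)
P=[onz(c,*C(*p),.197)[:2] for p in [(322,187),(352,182),(373,306),(342,314)]]
print("head",np.mean(P,0)); 
for i,j in((3,0),(2,1),(0,1),(3,2)): e=P[j]-P[i]; print(np.linalg.norm(e),np.degrees(np.arctan2(e[1],e[0])))
a=[onz(c,*C(*p),.135)[:2] for p in [(61,97),(285,176),(626,308),(720,339)]]
print(np.array(a)); d=a[3]-a[0]; d/=np.linalg.norm(d); print(np.degrees(np.arctan2(d[1],d[0])), "lateral head",np.cross(d,np.mean(P,0)-a[0]))
# base long edges in mask -> direction
h=cv2.cvtColor(c["image"],cv2.COLOR_RGB2HSV); m=cv2.inRange(h,(105,120,30),(125,255,255)); m[:, 500:]=0
e=[onz(c,*p,.022)[:2] for p in [C(120,245),C(590,414),C(495,0)]]
print(np.array(e),np.degrees(np.arctan2(*(e[1]-e[0])[::-1])))
cs,_=cv2.findContours(m,0,2); k=max(cs,key=cv2.contourArea); print(cv2.approxPolyDP(k,3,True)[:,0].tolist())
E
```

```text
head [0.4721 0.067 ]
0.03301500683873819 51.31881627736133
0.03221417174902695 52.47388725802571
0.007459033599900609 -37.448148684408
0.00816426916118092 -31.87263823919642
[[ 0.4361  0.1519]
 [ 0.4643  0.0866]
 [ 0.5071 -0.0218]
 [ 0.5207 -0.0518]]
-67.45202245442631 lateral head 0.0006183272753705407
[[ 0.3736  0.1117]
 [ 0.4581 -0.0952]
 [ 0.5559  0.0653]] -67.7704093124
[[252, 161], [298, 182], [303, 172], [310, 172], [372, 198], [380, 187], [388, 185], [422, 218], [424, 229], [473, 175], [278, 96], [272, 99]]<stdin>:8: DeprecationWarning: Arrays of 2-dimensional vectors are deprecated. Use arrays of 3-dimensional vectors instead. (deprecated in NumPy 2.0)
```

Emit:
{"method": "send_rows", "body": {"moves": "0 0 -0.0247 0.069 -0.007 0.2 0.2; 0 0 -0.0247 0.069 -0.007 0.4 0.2; 0 0 -0.0247 0.069 -0.007 0.4 0.2; 0 0 -0.0247 0.069 -0.007 0.4 0.2"}}

```text
time: 2.98
eef_pos: [0.4727, 0.0675, 0.2275]
tcp_rot: [0.899, 0.438, 0.001, 0.001]
contact_force: [-0.6, 0.3, 0.5]
opening: 0.596
finger_force: 0.0
```

```bash
python3 - <<'E'
from head import *
c=ctrl.read_camera("wrist"); v=c["image"]; cv2.imwrite("pics/w2.png",cv2.resize(v[170:440,170:490,::-1],None,fx=2,fy=2,interpolation=cv2.INTER_CUBIC))
s=ctrl.get_state(); print(s["eef_pos"],s["qpos"],s["contact_force"],R.from_quat(s["tcp_rot"]).as_matrix().round(4).tolist())
print(project(c,s["eef_pos"]),project(c,[.4723,.0667,.197]))
E
```

```text
[0.47298959 0.0676529  0.2280473 ] [-7.06574067e-02 -1.47153109e-01  2.06702126e+00 -1.06405621e-04
  1.21722015e+00  5.92136229e-01] [0.39933669 0.44977109 0.93108551] [[0.6153, 0.7883, 0.0045], [0.7883, -0.6153, -0.0004], [0.0024, 0.0038, -1.0]]
(np.float64(321.8501384687946), np.float64(322.4164693203412)) (np.float64(321.842134598715), np.float64(291.7428050163121))
```

View pics/w2.png

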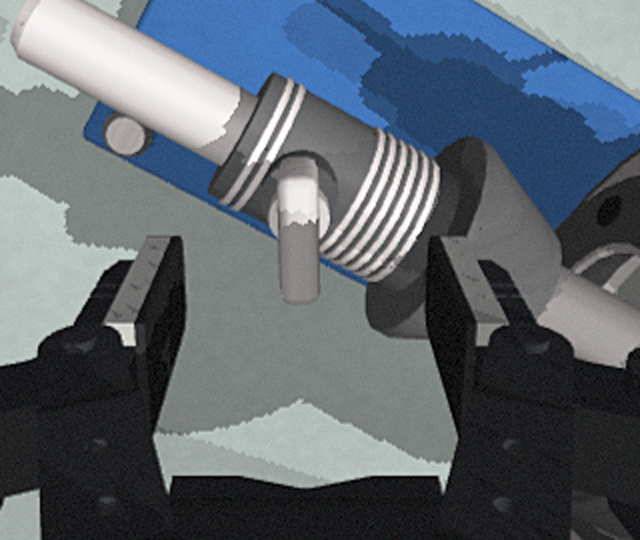

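Emit:
{"method": "send_rows", "body": {"moves": "0 0 -0.003 -0.006 -0.005 0.1 0.2; 0 0 -0.003 -0.006 -0.005 0.21 0.2; 0 0 -0.003 -0.006 -0.005 0.21 0.2; 0 0 -0.003 -0.006 -0.005 0.21 0.2"}}

```text
time: 3.52
eef_pos: [0.4712, 0.0679, 0.1854]
tcp_rot: [0.894, 0.447, 0.001, 0.001]
contact_force: [0.7, -0.5, -0.4]
opening: 0.596
finger_force: 0.0
```

Emit:
{"method": "send_rows", "body": {"moves": "0 0 0 0 0 0 -0.4; 0 0 0 0 0 0 -0.6; 0 0 0 0 0 0 -0.8;0 0 0 0 0 0 -1;0 0 0 0 0 0 -1;0 0 0 0 0 0 -1", "newtons": 50}}

```text
time: 4.28
eef_pos: [0.4707, 0.0679, 0.1841]
tcp_rot: [0.894, 0.448, 0.001, 0.001]
contact_force: [1.8, -1.0, 5.0]
opening: 0.106
finger_force: 49.6
```

```bash
cat > st.py <<'E'
from h import *
s=ctrl.get_state(); M=R.from_quat(s["tcp_rot"]).as_matrix(); np.set_printoptions(precision=4,suppress=True)
a=np.radians(-67.7); d=np.array([np.cos(a),np.sin(a),0]); l=np.array([-d[1],d[0],0])
p=s["eef_pos"]; print("p",p,"yaw",np.degrees(np.arctan2(M[1,0],M[0,0])),"q6",s["qpos"][5],"t",s["time"])
F=s["contact_force"]; print("F",F,"along",F@d,"lat",F@l,"T",s["wrist_torque"],"ff",s["finger_force"],"op",s["opening"]*85, "rel",(p-[.4716,.0676,0])@np.c_[d,l])
print("d in tool",M.T@d,"l in tool",M.T@l)
E
python3 st.py
```

```text
p [0.4707 0.0679 0.1841] yaw 53.16796574776752 q6 0.5724461734205942 t 4.275
F [ 1.7968 -0.9808  4.9885] along 1.58927433294101 lat 1.2902899734114879 T [-0.0935 -0.1422  0.0392] ff 49.64849889278412 op 8.992851992579034 rel [-0.0006 -0.0007]
d in tool [-0.5131  0.8584  0.0009] l in tool [0.8584 0.5131 0.0017]
```

Emit:
{"method": "send_rows", "body": {"moves": "0 0 0 0 0 0 -1; 0 0 -0.02 0 0 0 -1; 0 0 -0.04 0 0 0 -1; 0 0 -0.06 0 0 0 -1; 0 0 -0.08 0 0 0 -1; 0 0 -0.08 0 0 0 -1", "newtons": 80}}

```text
time: 5.03
eef_pos: [0.4701, 0.0682, 0.1839]
tcp_rot: [0.755, 0.656, 0.0, -0.0]
contact_force: [-0.7, 0.3, 5.8]
opening: 0.099
finger_force: 79.7
```

```bash
python3 st.py
```

```text
p [0.4701 0.0682 0.1839] yaw 82.02104444047977 q6 0.06879352730626291 t 5.025
F [-0.7411  0.3063  5.7597] along -0.5646226896023155 lat -0.5694646961836797 T [0.0554 0.0012 0.1783] ff 79.66598868370056 op 8.439756870614573 rel [-0.0012 -0.0011]
d in tool [-0.8636  0.5042 -0.0004] l in tool [0.5042 0.8636 0.0005]
```

Emit:
{"method": "send_rows", "body": {"moves": "0 0 -0.02 0 0 0 -1; 0 0 -0.045 0 0 0 -1; 0 0 -0.07 0 0 0 -1; 0 0 -0.095 0 0 0 -1; 0 0 -0.12 0 0 0 -1; 0 0 -0.1425 0 0 0 -1; 0 0 -0.1425 0 0 0 -1; 0 0 -0.1425 0 0 0 -1"}}

```text
time: 6.02
eef_pos: [0.4692, 0.068, 0.1838]
tcp_rot: [0.396, 0.918, -0.001, -0.001]
contact_force: [-2.5, -1.4, 7.6]
opening: 0.103
finger_force: 79.9
```

```bash
python3 st.py; python3 - <<'E'
from head import *
c=ctrl.read_camera("scene");v=c["image"]; cv2.imwrite("pics/s3.png",cv2.resize(v[130:280,250:450,::-1],None,fx=4,fy=4,interpolation=cv2.INTER_CUBIC))
E
```

```text
p [0.4692 0.068  0.1838] yaw 133.3086147395704 q6 -0.8258403452592465 t 6.025
F [-2.4831 -1.4046  7.6088] along 0.35730371128452354 lat -2.830333147736227 T [-0.1543  0.4402  0.0952] ff 79.94647264480591 op 8.732370406686819 rel [-0.0013 -0.0021]
d in tool [-0.9335 -0.3585 -0.0006] l in tool [-0.3585  0.9335 -0.0027]
```

View pics/s3.png

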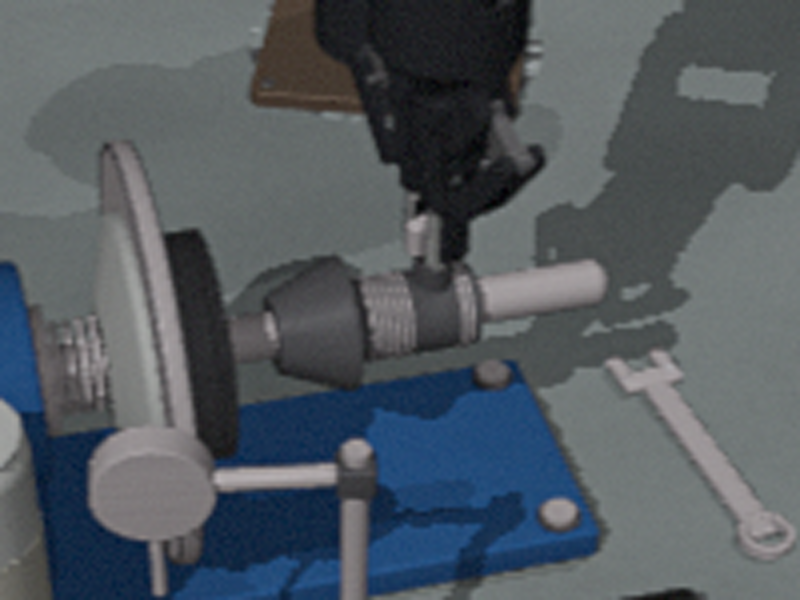

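Emit:
{"method": "send_rows", "body": {"moves": "0 0 0 -0.005 -0.002 0 -1; 0 0 0 -0.01 -0.004 0 -1; 0 0 0 -0.01 -0.004 0 -1; 0 0 0 -0.01 -0.004 0 -1"}}

```text
time: 6.58
eef_pos: [0.4699, 0.0663, 0.1838]
tcp_rot: [0.396, 0.918, -0.0, -0.001]
contact_force: [-3.0, -0.5, 6.6]
opening: 0.098
finger_force: 79.9
```

```bash
python3 st.py
```

```text
p [0.4699 0.0663 0.1838] yaw 133.3005605307116 q6 -0.8299607194402513 t 6.575
F [-3.0337 -0.5029  6.6167] along -0.6858441254950518 lat -2.997634155735755 T [0.0232 0.4541 0.0983] ff 79.94411587715149 op 8.317794388245666 rel [ 0.0006 -0.0021]
d in tool [-0.9336 -0.3584 -0.0014] l in tool [-0.3584  0.9336 -0.0027]
```

Emit:
{"method": "send_rows", "body": {"moves": "0 0 0 -0.02 -0.01 0 -1; 0 0 0 -0.045 -0.0195 0 -1; 0 0 0 -0.07 -0.029 0 -1; 0 0 0 -0.095 -0.0385 0 -1; 0 0 0 -0.12 -0.048 0 -1; 0 0 0 -0.14 -0.0557 0 -1; 0 0 0 -0.153 -0.061 0 -1; 0 0 0 -0.153 -0.061 0 -1"}}

```text
time: 7.58
eef_pos: [0.4824, 0.0355, 0.1837]
tcp_rot: [0.396, 0.918, -0.0, -0.001]
contact_force: [-1.5, -1.0, 7.7]
opening: 0.101
finger_force: 79.9
```

```bash
python3 st.py
```

```text
p [0.4824 0.0355 0.1837] yaw 133.2905769352951 q6 -0.8923081223553478 t 7.575
F [-1.5234 -1.0361  7.7034] along 0.3805944661644518 lat -1.8026009251359345 T [-0.0593  0.2872  0.1128] ff 79.93533611297607 op 8.583657865617871 rel [ 0.0338 -0.0022]
d in tool [-0.9336 -0.3582 -0.001 ] l in tool [-0.3582  0.9336 -0.0017]
```

Emit:
{"method": "send_rows", "body": {"moves": "0 0 0 -0.0093 -0.0036 0 -1; 0 0 0 -0.0187 -0.0072 0 -1; 0 0 0 -0.028 -0.0107 0 -1; 0 0 0 -0.0327 -0.0125 0 -1; 0 0 0 -0.0373 -0.0143 0 -1; 0 0 0 -0.0373 -0.0143 0 -1"}}

```text
time: 8.32
eef_pos: [0.4852, 0.0283, 0.1837]
tcp_rot: [0.396, 0.918, -0.0, -0.001]
contact_force: [-1.3, 1.1, 6.9]
opening: 0.1
finger_force: 79.9
```

```bash
python3 st.py
```

```text
p [0.4852 0.0283 0.1837] yaw 133.292268488222 q6 -0.9067032491334571 t 8.325
F [-1.3303  1.0803  6.9358] along -1.504301363605654 lat -0.8208532072412138 T [0.0683 0.3385 0.1168] ff 79.94488835334778 op 8.462927378170328 rel [ 0.0415 -0.0023]
d in tool [-0.9336 -0.3582 -0.0015] l in tool [-0.3582  0.9336 -0.0018]
```

Emit:
{"method": "send_rows", "body": {"moves": "0 0 0 -0.0047 -0.0018 0 -1; 0 0 0 -0.0093 -0.0036 0 -1; 0 0 0 -0.014 -0.0054 0 -1; 0 0 0 -0.014 -0.0054 0 -1; 0 0 0 -0.014 -0.0054 0 -1"}}

```text
time: 8.95
eef_pos: [0.4864, 0.0256, 0.1838]
tcp_rot: [0.396, 0.918, -0.0, -0.001]
contact_force: [-2.4, -0.7, 7.0]
opening: 0.102
finger_force: 79.9
```

Emit:
{"method": "send_rows", "body": {"moves": "0 0 0 -0.0047 -0.0018 0 -1; 0 0 0 -0.0093 -0.0036 0 -1; 0 0 0 -0.0117 -0.0045 0 -1; 0 0 0 -0.0117 -0.0045 0 -1"}}

```text
time: 9.45
eef_pos: [0.4873, 0.0233, 0.1838]
tcp_rot: [0.396, 0.918, -0.0, -0.001]
contact_force: [-1.9, 0.7, 6.8]
opening: 0.102
finger_force: 79.9
```

Emit:
{"method": "send_rows", "body": {"moves": "0 0 0 -0.0047 -0.0018 0 -1; 0 0 0 -0.0093 -0.0036 0 -1; 0 0 0 -0.0117 -0.0045 0 -1; 0 0 0 -0.0117 -0.0045 0 -1"}}

```text
time: 9.95
eef_pos: [0.4882, 0.021, 0.1837]
tcp_rot: [0.396, 0.918, -0.0, -0.001]
contact_force: [-2.3, 0.3, 6.6]
opening: 0.103
finger_force: 79.9
```

Emit:
{"method": "send_rows", "body": {"moves": "0 0 0 -0.0047 -0.0018 0 -1; 0 0 0 -0.0093 -0.0036 0 -1; 0 0 0 -0.0117 -0.0045 0 -1; 0 0 0 -0.0117 -0.0045 0 -1"}}

```text
time: 10.45
eef_pos: [0.4889, 0.0195, 0.1838]
tcp_rot: [0.396, 0.918, 0.001, -0.002]
contact_force: [-3.0, 3.4, 8.0]
opening: 0.099
finger_force: 80.1
```

Emit:
{"method": "send_rows", "body": {"moves": "0 0 0 -0.0047 -0.0018 0 -1; 0 0 0 -0.0047 -0.0018 0 -1; 0 0 0 -0.0047 -0.0018 0 -1"}}

```text
time: 10.82
eef_pos: [0.489, 0.0191, 0.1838]
tcp_rot: [0.397, 0.918, 0.001, -0.003]
contact_force: [-3.6, 4.5, 9.0]
opening: 0.105
finger_force: 80.2
```

```bash
python3 st.py
```

```text
p [0.489  0.0191 0.1838] yaw 133.2801191411695 q6 -0.9272264644076628 t 10.825
F [-3.6107  4.5236  8.9662] along -5.555376292079935 lat -1.6241147579102417 T [0.7043 0.6364 0.0899] ff 80.18018245697021 op 8.951079237543773 rel [ 0.0514 -0.0023]
d in tool [-0.9337 -0.358  -0.0054] l in tool [-0.358   0.9337 -0.0021]
```

Emit:
{"method": "send_rows", "body": {"moves": "0 0 0 -0.0047 -0.0018 0 -1; 0 0 0 -0.0093 -0.0036 0 -1; 0 0 0 -0.014 -0.0054 0 -1; 0 0 0 -0.014 -0.0054 0 -1; 0 0 0 -0.014 -0.0054 0 -1"}}

```text
time: 11.45
eef_pos: [0.4894, 0.0181, 0.1838]
tcp_rot: [0.397, 0.918, 0.003, -0.004]
contact_force: [-6.9, 11.2, 10.6]
opening: 0.1
finger_force: 80.5
```

```bash
python3 st.py
```

```text
p [0.4894 0.0181 0.1838] yaw 133.2622346295307 q6 -0.9325146036193079 t 11.45
F [-6.9463 11.2158 10.5605] along -13.01273177546028 lat -2.170871332420966 T [1.471  0.9602 0.1116] ff 80.47873735427856 op 8.481032077885526 rel [ 0.0526 -0.0023]
d in tool [-0.9338 -0.3577 -0.01  ] l in tool [-0.3577  0.9338 -0.0025]
```

Emit:
{"method": "send_rows", "body": {"moves": "0 0 0 -0.004 -0.0015 0 -1; 0 0 0 -0.0075 -0.0029 0 -1; 0 0 0 -0.0075 -0.0029 0 -1; 0 0 0 -0.0075 -0.0029 0 -1"}}

```text
time: 11.95
eef_pos: [0.4896, 0.0176, 0.1837]
tcp_rot: [0.397, 0.918, 0.003, -0.005]
contact_force: [-7.8, 13.6, 12.9]
opening: 0.103
finger_force: 80.7
```

```bash
python3 st.py;  python3 st.py|tail -2|head -1; python3 - <<'E'
from h import *
a=np.radians(-67.7); d=np.array([np.cos(a),np.sin(a),0])
for i in range(6):
    ctrl.read_camera("wrist"); print(ctrl.get_state()["contact_force"]@d, ctrl.get_state()["time"])
E
```

```text
p [0.4896 0.0176 0.1837] yaw 133.2564606790982 q6 -0.9353533885273072 t 11.95
F [-7.839  13.5974 12.8513] along -15.55496915703969 lat -2.0930877482733474 T [1.9409 1.0566 0.0883] ff 80.65756916999817 op 8.77413864843695 rel [ 0.0531 -0.0023]
d in tool [-0.9338 -0.3576 -0.0127] l in tool [-0.3576  0.9339 -0.0027]
F [-7.839  13.5974 12.8513] along -15.55496915703969 lat -2.0930877482733474 T [1.9409 1.0566 0.0883] ff 80.65756916999817 op 8.77413864843695 rel [ 0.0531 -0.0023]
-15.753822477979014 12.0
-16.07652574930683 12.05
-16.1587306023774 12.1
-15.12049663649573 12.15
-15.367077103581037 12.2
-16.04596098773233 12.25
```

Emit:
{"method": "send_rows", "body": {"moves": "0 0 0 -0.0023 -0.0009 0 -1; 0 0 0.02 -0.0023 -0.0009 0 -1; 0 0 0.04 -0.0023 -0.0009 0 -1; 0 0 0.06 -0.0023 -0.0009 0 -1; 0 0 0.08 -0.0023 -0.0009 0 -1; 0 0 0.08 -0.0023 -0.0009 0 -1"}}

```text
time: 13.0
eef_pos: [0.4901, 0.0177, 0.1837]
tcp_rot: [0.613, 0.79, 0.003, -0.006]
contact_force: [-6.9, 15.0, 10.3]
opening: 0.1
finger_force: 80.5
```

```bash
python3 st.py
```

```text
p [0.4901 0.0177 0.1837] yaw 104.34000257896707 q6 -0.43205062555562723 t 13.0
F [-6.9253 14.9949 10.2728] along -16.50124852588127 lat -0.7175118346457836 T [ 2.2828  0.8781 -0.1465] ff 80.49498438835144 op 8.461817004844585 rel [ 0.0532 -0.0018]
d in tool [-0.9903  0.1384 -0.0138] l in tool [ 0.1385  0.9904 -0.0008]
```

Emit:
{"method": "send_rows", "body": {"moves": "0 0 0.02 -0.001 0 0 -1; 0 0 0.04 -0.001 0 0 -1; 0 0 0.06 -0.001 0 0 -1; 0 0 0.08 -0.001 0 0 -1; 0 0 0.08 -0.001 0 0 -1"}}

```text
time: 13.62
eef_pos: [0.4908, 0.0177, 0.1839]
tcp_rot: [0.79, 0.612, 0.002, -0.006]
contact_force: [-3.9, 16.5, 11.0]
opening: 0.097
finger_force: 80.4
```

```bash
python3 st.py
```

```text
p [0.4908 0.0177 0.1839] yaw 75.53935530993273 q6 0.07009851813483238 t 13.625
F [-3.9152 16.4899 11.0485] along -16.742250959216907 lat 2.6348588276222746 T [ 2.3695  0.6725 -0.1146] ff 80.42726755142212 op 8.28692021900893 rel [ 0.0535 -0.0012]
d in tool [-0.8011  0.5984 -0.0133] l in tool [0.5984 0.8012 0.0009]
```

Emit:
{"method": "send_rows", "body": {"moves": "0 0 0.02 0 0 0 -1; 0 0 0.04 0 0 0 -1; 0 0 0.063 0 0 0 -1; 0 0 0.063 0 0 0 -1; 0 0 0.063 0 0 0 -1"}}

```text
time: 14.25
eef_pos: [0.4912, 0.0175, 0.1842]
tcp_rot: [0.895, 0.445, 0.001, -0.006]
contact_force: [-4.4, 16.6, 10.5]
opening: 0.102
finger_force: 80.5
```

```bash
python3 st.py
```

```text
p [0.4912 0.0175 0.1842] yaw 52.888505408229214 q6 0.465330838578932 t 14.25
F [-4.4376 16.6045 10.4828] along -17.046493889728524 lat 2.194921576189891 T [ 2.2696  0.5341 -0.0404] ff 80.46510457992554 op 8.63758288170948 rel [ 0.0538 -0.0009]
d in tool [-0.5089  0.8608 -0.0125] l in tool [0.8608 0.5089 0.0019]
```

Emit:
{"method": "send_rows", "body": {"moves": "0 0 0 0.005 -0.0085 0 -1; 0 0 0 0.0102 -0.0172 0 -1; 0 0 0 0.0102 -0.0172 0 -1; 0 0 0 0.0102 -0.0172 0 -1"}}

```text
time: 14.75
eef_pos: [0.491, 0.018, 0.1842]
tcp_rot: [0.895, 0.446, 0.001, -0.002]
contact_force: [0.1, 6.8, 6.5]
opening: 0.099
finger_force: 79.9
```

```bash
python3 st.py
```

```text
p [0.491  0.018  0.1842] yaw 52.9521534675118 q6 0.47212545416376545 t 14.75
F [0.0845 6.7596 6.5152] along -6.221993408201847 lat 2.643177787157607 T [ 0.6845 -0.0843 -0.0697] ff 79.89515662193298 op 8.423209506097312 rel [ 0.0533 -0.0009]
d in tool [-0.5098  0.8603 -0.0035] l in tool [0.8603 0.5098 0.0026]
```

Emit:
{"method": "send_rows", "body": {"moves": "0 0 0 0.004 -0.0043 0 -1; 0 0 0 0.008 -0.0086 0 -1; 0 0 0 0.008 -0.0086 0 -1"}}

```text
time: 15.12
eef_pos: [0.4909, 0.0182, 0.1842]
tcp_rot: [0.895, 0.446, 0.001, 0.001]
contact_force: [0.5, -1.0, 5.7]
opening: 0.105
finger_force: 79.8
```

```bash
python3 st.py
```

```text
p [0.4909 0.0182 0.1842] yaw 52.991576463483405 q6 0.4767484236248257 t 15.125
F [ 0.4779 -0.9593  5.7205] along 1.0689344540032437 lat 0.07812330315156324 T [-0.2451 -0.1663 -0.0037] ff 79.75116491317749 op 8.90285385593065 rel [ 0.053  -0.0009]
d in tool [-0.5104  0.8599  0.0016] l in tool [0.8599 0.5104 0.0014]
```

Emit:
{"method": "send_rows", "body": {"moves": "0 0 0 0 0 0 -0.5; 0 0 0 0 0 0 -0.2; 0 0 0 0 0 0 0.1; 0 0 0 0 0 0 0.1; 0 0 0 0 0 0 0.1; 0 0 0 0 0 -0.1 0.1; 0 0 0 0 0 -0.25 0.1; 0 0 0 0 0 -0.4 0.1; 0 0 0 0 0 -0.5 0.1; 0 0 0 0 0 -0.5 0.1"}}

```text
time: 16.38
eef_pos: [0.4912, 0.0183, 0.2853]
tcp_rot: [0.895, 0.446, 0.002, 0.001]
contact_force: [-0.2, 0.2, -0.2]
opening: 0.549
finger_force: 0.0
```

```bash
python3 st.py; python3 - <<'E'
from head import *
c=ctrl.read_camera("wrist"); cv2.imwrite("pics/w4.png",c["image"][:,:,::-1])
M=R.from_quat(ctrl.get_state()["tcp_rot"]); print(project(c,[.4909,.0182,.197]))
E
```

```text
p [0.4912 0.0183 0.2853] yaw 52.98995200599826 q6 0.47637047346872274 t 16.375
F [-0.1798  0.2321 -0.1696] along -0.2829946042359283 lat -0.07823220982537142 T [0.0508 0.0028 0.0172] ff 0.0 op 46.68433455523249 rel [ 0.0531 -0.0006]
d in tool [-0.5104  0.8599  0.0022] l in tool [0.8599 0.5104 0.0036]
(np.float64(320.94540985015647), np.float64(251.94894504720904))
```

View pics/w4.png

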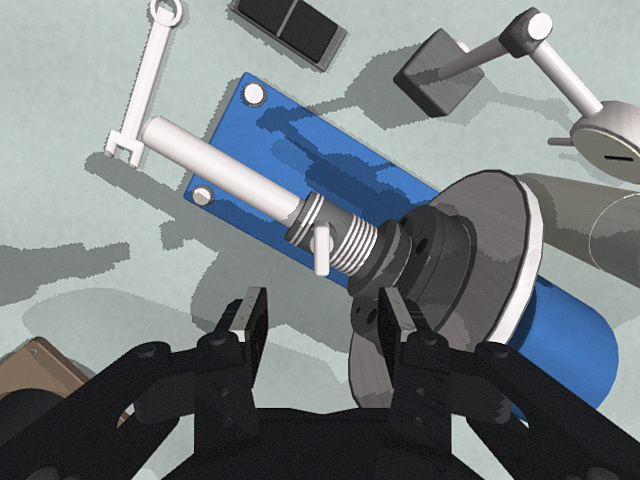

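The head sits at about (321, 249), is vertical in the picture as before loosening, and the cone's nose is in the bore. Nothing else has moved.

```bash
python3 -c "
from plant import ctrl; print(ctrl.sign_off())"
```

```text
the job is handed in; nothing more can be done
None
```

The job is handed in: the cone was pressed into the disc's bore with about 17 N, the screw was done up to its starting angle (within about 0.3°) while pressed, and the cone stayed seated after I let go.

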